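# Clamp the embossing roller in its V-cradle

### The job

Take the steel embossing roller from its wooden rest and lay it gently in the V-cradle, down in both V's and slid endways until its end meets the upright stop plate, pushing the plate's sprung pin flush. Then swing the strap fully round, square across the roller, so that its sprung pad presses the roller down, and let go. Do not knock or force the roller or let it fall on the worktop, and leave the jar, ramekin and spatula where they are.

Things in the scene. Friction and masses are not known exactly. Their poses are not given: they have to be found in the camera images.
- roller: Plain steel roller, a cylinder 30 mm in diameter and 200 mm long, 0.28 to 0.52 kg, both ends alike. Origin at its very centre (on the axis, half way along); x is its axis. At the start it lies in the wooden rest with its axis 43 mm above the worktop.
- rest: Fixed wooden rest: base board 190 mm (x) by 76 mm, 10 mm thick, with two blocks 20 mm wide at x = +-75 mm, tops 28 mm up, 7 mm lips either side of the roller; 130 mm clear between the blocks. Origin on the worktop at the board's centre; x along the roller. Rest and cradle may stand left or right.
- cradle: Fixed metal V-cradle. Base plate x -126 to 120, y -38 to 58 mm, 12 mm thick. Two steel 90-degree V saddles, 22 mm wide, 66 mm across, 48 mm tall (V mouth 46 mm), at x = +-55 mm, 88 mm clear between them for fingers. Upright stop plate near the -x end. Pivot post of the strap, 20 mm thick, at x = 55, y = 48 mm. Origin on the worktop under the seat; x along the V's, away from the stop; z up.
- seat (a point): Point on the axis of a roller that lies in both V's, 48 mm above the cradle's origin; axes as the cradle's. The stop plate (68 mm tall) is adjustable and set differently each time: its face is 94 to 106 mm from here along -x, so a roller that is home has its centre within 6 mm of here. V's and stop are rigid: pressing over 20 N is too much, so feel for contact.
- feeler (a joint): Sprung brass pin, 8 mm thick, in the stop plate's face at the height of the roller's axis, m. 0: 6 mm proud of the face; 0.006: pushed flush with the face by a roller whose end meets the plate. Spring about 0.5 to 0.9 N, too weak to move the lying roller. It tells nothing until the roller reaches it.
- strap (a joint): Angle of the swing strap about its upright pivot, rad. 0: fully closed on its hard stop, strap square across the roller (pointing to cradle -y). Positive is counter-clockwise from above; at 1.57 it points to cradle +x, clear of the roller. Range 0 to 2.1; starts open at 1.5 to 1.95. It stays where it is left (hinge friction about 0.08 Nm).
- strap_hinge (a point): On the strap's upright pivot axis at the height of the strap's upper face, 77 mm above the worktop. The strap is a flat steel bar 20 mm wide and 8 mm thick, its underside 6 mm above the seated roller's top; it reaches 96 mm from the axis.
- knob (a point): On the strap's handle, an upright round black peg 13 mm in diameter and 38 mm tall standing on the strap 86 mm from the pivot axis, level with the strap's free end. Point on the peg's axis, 19 mm above the strap's upper face (half way up), 96 mm above the worktop.
- pad: Round-ended sprung pad (ball 16 mm in diameter, origin at its centre) under the strap 48 mm from the pivot axis. It hangs about 2.5 mm lower than the seated roller's top, rides up over the roller as the strap closes, and then presses down with about 5 N (400 N/m). The peg needs roughly 1 to 6 N to swing.
- jar: Bystander: glass jar with steel lid, 64 mm in diameter and 85 mm tall, origin at the centre of its foot. Loose; leave it.
- ramekin: Bystander: white ceramic ramekin, 72 mm across, 45 mm tall, origin at the centre of its foot. Loose; leave it.
- spatula: Bystander: kitchen spatula 240 mm long lying flat, origin under its middle, x along it. Loose; leave it.
Not all that is in view belongs to the job. What is shaped like the roller but red is not meant.

How it is judged:
By the outcome, as a careful person would: the job done as asked, in the order asked, and still so for the second after the job is handed in, with the robot touching nothing.
It also fails if it takes over 59 s, if anything falls off the work surface, if the arm or the gripper's body presses on something with over 40 N, if the wrist force passes 120 N, or if a joint passes its speed limit or range.

### The arm

A 6-joint arm with a two-finger parallel gripper is mounted at the origin on the work surface. World frame = base frame: x ahead of the robot, y to its left, z up, the work surface at z = 0. Lengths are in m, angles in rad, forces in N, time in s.
With the tool pointing down it reaches from about 0.275 to 0.725 m from the base axis. Payload 15.9 kg.
Tool frame: the origin (TCP) lies at the very end of the fingers, on their centre line; the grasp point (between the pads) lies 19 mm behind it; z points along the fingers, y is the direction in which the jaws open and shut (so a half turn about z gives the same grasp; the last joint's range is limited). The gripper opens to 85 mm and grips with 20 to 120 N. Pads are 22 mm wide; open, the fingers measure 114 mm over their backs; the gripper's body (76 mm by 85 mm) begins 54 mm behind the grasp point. The pads swing forward as they close: fully open they stand 13 mm farther back than shut.
Start: joints at [-1.298, 0.213, -0.034, 1.323, 0, 1.571], TCP at [0.135, -0.481, 0.231] pointing down, gripper open.
Joint ranges: [-2.98, 2.98], [-0.74, 1.72], [-1.14, 1.35], [-2.1, 2.04], [-1.57, 1.44], [-3.14, 3.14]. Speed limits (rad/s): [1.89, 1.89, 2.39, 2.57, 3.14, 3.14].

### API

Orientations are given as a rotation vector (axis times angle).
In Python, from workcell import sense, camera, get_calibration, ctrl, finder gives the robot as it stands. The module is installed in compiled form; this text tells all that it offers.
- The arm moves only by the tool move_arm, never from a script. Its argument "rows" is a list of rows, each an object of numbers: "tx", "ty", "tz": the shift along the tool's x, y, z in mm; "rx", "ry", "rz": the turn, a rotation vector about the tool's x, y, z in rad. In form: [{"tx": .., "ty": .., "tz": .., "rx": .., "ry": .., "rz": ..}, ...]. A call has 1 to 8 rows; each row shifts and turns the commanded pose from where the row before left it, along the tool's axes as they then stand; what a row does not reach is not made up. A row lasts 1/12 s, in which the tool goes at most 41.7 mm and 7.16 degrees, less where a joint would pass 70% of its speed; a pose out of reach is approached as far as the arm can. A call with a gripper value outside its range is refused whole. "gripper" is the closure in counts, from 0 (fully open) to 255 (shut), set as the call begins (left out, the last holds). The fingers move at their own pace and stop on an object; "force" is the grip in N (left out, the last holds). Time passes only in rows, so rows that do not move let the fingers close. It gives the time, the measured TCP pose, the force and the opening at its end, in the units of the state.
- sense(): the state, without advancing time (a new reading comes with each control period).
- camera(name): name is "side" or "top" or "wrist"; returns (picture, depth): 420x560x3 uint8, red, green, blue; 420x560 float32, m along the optical axis (not along the pixel's ray), 0 where there is no reading.
- get_calibration(name): a dict with "vfov" (degrees; the focal length in pixels is half the picture's height over the tangent of half this angle, whatever the lens; pixels are square), "cx", "cy" (the principal point, pixels), "dist_coeffs" ([k1, k2, p1, p2, k3] as OpenCV has them; the pictures are not rectified), "R" (3x3) and "t" (3): a world point X has camera coordinates R X + t; the wrist camera has in their place "hand_eye" (4x4, takes a point from camera to tool coordinates, whose origin is the TCP and whose axes are the flange's). Camera axes: x right, y down, z forward; pixel columns grow to the right and rows downward; lengths in m; the calibration is good to about 2 mm. A picture is of the moment at which its call begins: read the wrist's pose just before it. get_calibration takes no time and is no camera call.
- ctrl.sign_off(): hands the job in, once; it reports no verdict.
Trained networks look in the newest picture that a camera, given by its name, has taken for a name from the list of things; names that differ only in an ending like _2 or _b are one class to them, and where a whole thing is asked for, a point or a joint stands for the part that bears it (a point fixed in the world has none). Each returns a list of dicts, best first, with "p" (0 to 1); they miss things now and then, are a little off and sometimes report something else, mostly with a low value. They report only what shows in the picture. A call takes as long as a camera call. They do not tell look-alikes from the thing itself.
- finder.search_frame(camera, thing): "at" ([column, row] in pixels, amid what is visible of it).
- finder.landmark_of(camera, thing): "at" ([column, row] in pixels: a listed point, or the origin of a listed thing).
The state is a dict: "clock": time; "joints": joint angles; "qd": joint speeds; "joint_torque": joint torques, N m; "eef_pos": TCP position; "tool_rot": TCP orientation; "force": force on the tool from outside, world axes, zero at the start; "ft_torque": the same for the moment, N m; "finger_gap": opening from 0.0 (shut) to 1.0 (fully open).
Only numpy, scipy, OpenCV 4.12 (cv2) and the standard library are available. Lean on these libraries where they do the work, as an engineer would, in place of code of your own. Each camera call takes 0.05 s, during which the arm holds its last target. There are 200 camera calls.

## Working session

There is one attempt and no reset: what is moved stays moved. The work goes in short steps, Python scripts to look and compute and a tool call to move; the robot and the scene stay as the last step left them, time stands still between calls to the robot, and variables do not carry over. Pictures are saved under pics/ and viewed, about 8 in all and at most 12, crops included, and the job is handed in when it is done.

Besides the shell and the picture viewer there is one more tool, called after "Request:" by a JSON object that holds its "api" and its "payload", one argument or row to a line. move_arm: Moves the arm, as the interface text tells. Its arguments: {"type":"object","properties":{"rows":{"type":"array","items":{"type":"object","properties":{"tx":{"type":"number"},"ty":{"type":"number"},"tz":{"type":"number"},"rx":{"type":"number"},"ry":{"type":"number"},"rz":{"type":"number"}}}},"gripper":{"type":"number"},"force":{"type":"number"}},"required":["rows"]}

```bash
mkdir -p pics; cat > h.py <<'E'
import numpy as np, cv2
from workcell import sense, camera, get_calibration, ctrl, finder
from scipy.spatial.transform import Rotation as Ro
def K(c):
    f=210/np.tan(np.radians(c["vfov"])/2); return np.array([[f,0,c["cx"]],[0,f,c["cy"]],[0,0,1]])
def pose(name,s=None):
    c=get_calibration(name)
    if name=="wrist":
        s=s or sense(); T=np.eye(4); T[:3,:3]=Ro.from_rotvec(s["tool_rot"]).as_matrix(); T[:3,3]=s["eef_pos"]
        M=T@np.array(c["hand_eye"])
    else:
        M=np.eye(4); M[:3,:3]=np.array(c["R"]).T; M[:3,3]=-M[:3,:3]@np.array(c["t"])
    return c,M
def ray(name,px,s=None):
    c,M=pose(name,s); u=cv2.undistortPoints(np.array([[px]],float),K(c),np.array(c["dist_coeffs"],float))[0,0]
    return M[:3,3],M[:3,:3]@np.array([u[0],u[1],1])
def at_z(name,px,z,s=None):
    o,d=ray(name,px,s); return o+d*(z-o[2])/d[2]
def at_d(name,px,dep,s=None):
    o,d=ray(name,px,s); return o+d*dep
def proj(name,X,s=None):
    c,M=pose(name,s); W=np.linalg.inv(M)
    return cv2.projectPoints(np.atleast_2d(X).astype(float),cv2.Rodrigues(W[:3,:3])[0],W[:3,3],K(c),np.array(c["dist_coeffs"],float))[0][:,0]
def save(n,im): cv2.imwrite(f"pics/{n}.png",cv2.cvtColor(im,cv2.COLOR_RGB2BGR))
E
python3 - <<'E'
from h import *
np.set_printoptions(precision=3,suppress=True)
for n in("top","side"):
    im,d=camera(n); save(n,im); np.save(n+"_d.npy",d); np.save(n+".npy",im)
zz=dict(roller=.043,rest=0,cradle=0,seat=.048,strap_hinge=.077,knob=.096,pad=.07,jar=0,ramekin=0,spatula=0)
for t,z in zz.items():
    r=finder.landmark_of("top",t)[:3]
    for q in r: print(t,round(q["p"],2),np.round(q["at"]),at_z("top",q["at"],z))
s=sense(); print(s["clock"],s["tool_rot"],s["force"])
E
```

```text
roller 0.83 [336. 231.] [ 0.492 -0.163  0.043]
roller 0.62 [410. 294.] [ 0.336 -0.356  0.043]
rest 0.7 [334. 229.] [ 0.499 -0.163  0.   ]
cradle 0.65 [212. 224.] [0.507 0.169 0.   ]
seat 0.87 [207. 217.] [0.521 0.172 0.048]
seat 0.34 [191. 241.] [0.457 0.212 0.048]
strap_hinge 0.85 [190. 241.] [0.457 0.208 0.077]
knob 0.79 [152. 254.] [0.422 0.294 0.096]
jar 0.74 [266. 138.] [0.749 0.028 0.   ]
ramekin 0.84 [209. 133.] [0.76  0.187 0.   ]
spatula 0.57 [348. 136.] [ 0.758 -0.201  0.   ]
0.6 [-3.112 -0.427 -0.   ] [0.513 0.649 1.013]
```

View pics/top.png

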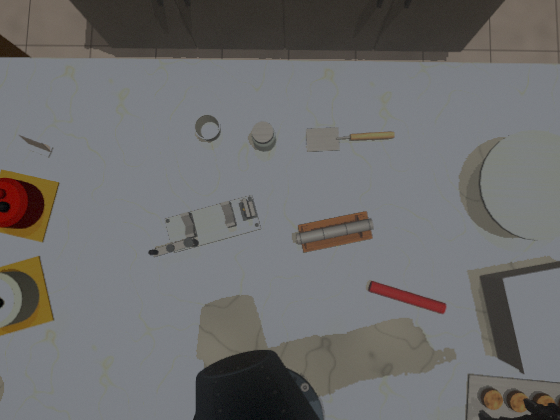

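View pics/side.png

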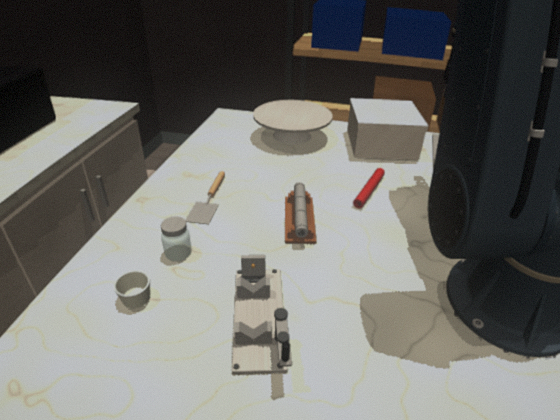

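Two candidates for the roller: the grey cylinder at top-picture (333,233), lying in the wooden rest, and the red one at (407,297), loose on the worktop. The grey one fits because it is steel and in the rest. The cradle is at (212,222), with its stop plate at the right end (248,208) and the strap open at bottom left, peg at (152,253). I'll confirm the roller in a wrist crop.

```bash
cat >> h.py <<'E'
def cloud(name,d,s=None,box=None):
    c,M=pose(name,s); v,u=np.nonzero(d>0)
    p=cv2.undistortPoints(np.stack([u,v],1)[:,None].astype(float),K(c),np.array(c["dist_coeffs"],float))[:,0]
    z=d[v,u]; P=np.c_[p*z[:,None],z]@M[:3,:3].T+M[:3,3]; return P,u,v
def step(goal,s=None):
    "goal TCP position -> tool-axis shift mm"
    s=s or sense(); R=Ro.from_rotvec(s["tool_rot"]).as_matrix(); return R.T@(np.array(goal)-s["eef_pos"])*1000
def yaw(s=None):
    s=s or sense(); R=Ro.from_rotvec(s["tool_rot"]).as_matrix(); return np.degrees(np.arctan2(R[1,0],R[0,0]))
E
python3 - <<'E'
from h import *
np.set_printoptions(precision=3,suppress=True)
P,u,v=cloud("top",np.load("top_d.npy"))
m=(np.hypot(P[:,0]-.492,P[:,1]+.163)<.12)&(P[:,2]>.047)&(P[:,2]<.07)
Q=P[m];c=Q.mean(0);w,V=np.linalg.eigh(np.cov(Q[:,:2].T));a=V[:,1]
pr=(Q[:,:2]-c[:2])@a;print(m.sum(),c,np.degrees(np.arctan2(a[1],a[0])),pr.min(),pr.max())
print(get_calibration("wrist")["hand_eye"],get_calibration("wrist")["vfov"],yaw(),step([.49,-.163,.30]))
E
```

```text
827 [ 0.491 -0.159  0.054] 102.72595290198852 -0.10001972040056827 0.09962158160813973
[[-0.    -0.962 -0.272  0.068]
 [ 1.    -0.    -0.    -0.001]
 [ 0.    -0.272  0.962 -0.142]
 [ 0.     0.     0.     1.   ]] 70.13472808198375 15.63132756765024 [ 427.959 -210.967  -68.687]
```

Request:
{"api": "move_arm", "payload": {
  "rows": [
    {"tx": 35.6,"ty": -17.6,"tz": -2},
    {"tx": 35.6,"ty": -17.6,"tz": -2},
    {"tx": 35.6,"ty": -17.6,"tz": -2},
    {"tx": 35.6,"ty": -17.6,"tz": -2},
    {"tx": 35.6,"ty": -17.6,"tz": -2},
    {"tx": 35.6,"ty": -17.6,"tz": -2},
    {"tx": 35.6,"ty": -17.6,"tz": -2},
    {"tx": 35.6,"ty": -17.6,"tz": -2}
  ]
}}

```text
$.rows[0]: bad value
```

Request:
{"api": "move_arm", "payload": {
  "rows": [
    {"tx": 35.6,"ty": -17.6,"tz": 0},
    {"tx": 35.6,"ty": -17.6,"tz": 0},
    {"tx": 35.6,"ty": -17.6,"tz": 0},
    {"tx": 35.6,"ty": -17.6,"tz": 0},
    {"rz": -0.12},
    {"rz": -0.12},
    {"rz": -0.12},
    {"rz": -0.12}
  ]
}}

```text
$.rows[0]: bad value
```

Request:
{"api": "move_arm", "payload": {
  "rows": [
    {"rz": -0.12},
    {"rz": -0.12},
    {"rz": -0.12},
    {"rz": -0.12},
    {"rz": -0.12},
    {"rz": -0.12},
    {"rz": -0.12},
    {"rz": -0.12}
  ]
}}

```text
$.rows[0]: bad value
```

```bash
cat > look.py <<'E'
from h import *; import sys
np.set_printoptions(precision=4,suppress=True)
s=sense(); im,d=camera("wrist"); n=sys.argv[1]; save(n,im); np.savez(n,im=im,d=d,s=np.r_[s["eef_pos"],s["tool_rot"]])
print(s["clock"],s["eef_pos"],yaw(s),s["joints"])
E
cat > a.py <<'E'
from look import *
P,u,v=cloud("wrist",d,s)
m=(np.hypot(P[:,0]-.492,P[:,1]+.163)<.13)&(P[:,2]>.046)&(P[:,2]<.07)
Q=P[m];c=Q.mean(0);w,V=np.linalg.eigh(np.cov(Q[:,:2].T));a=V[:,1]
pr=(Q[:,:2]-c[:2])@a;print(m.sum(),c,np.degrees(np.arctan2(a[1],a[0])),pr.min(),pr.max(),Q[:,2].max())
print(finder.landmark_of("wrist","roller")[:2])
print(c[:2]+a*(pr.min()+pr.max())/2)
E
python3 a.py w1
```

```text
0.6 [ 0.1347 -0.4815  0.2313] 15.63132756765024 [-1.298   0.2129 -0.0344  1.3235  0.      1.5708]a.py:4: RuntimeWarning: Mean of empty slice.
  Q=P[m];c=Q.mean(0);w,V=np.linalg.eigh(np.cov(Q[:,:2].T));a=V[:,1]
  ret = um.true_divide(
  avg = a.mean(axis, **keepdims_kw)
a.py:4: RuntimeWarning: Degrees of freedom <= 0 for slice
  Q=P[m];c=Q.mean(0);w,V=np.linalg.eigh(np.cov(Q[:,:2].T));a=V[:,1]
  c *= np.true_divide(1, fact)
  c *= np.true_divide(1, fact)
Traceback (most recent call last):
  File "a.py", line 5, in <module>
    pr=(Q[:,:2]-c[:2])@a;print(m.sum(),c,np.degrees(np.arctan2(a[1],a[0])),pr.min(),pr.max(),Q[:,2].max())
                                                                           ~~~~~~^^
ValueError: zero-size array to reduction operation minimum which has no identity
```

View pics/w1.png

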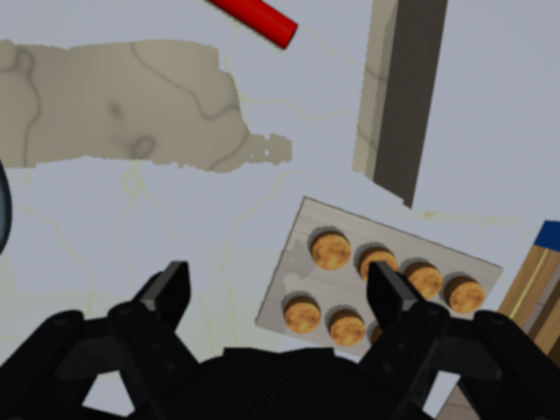

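The move was refused ("bad value"), so the arm hasn't moved and this view shows only the start area. Rows probably need all six keys.

Request:
{"api": "move_arm", "payload": {
  "rows": [
    {"tx": 35,"ty": -17,"tz": -2,"rx": 0,"ry": 0,"rz": 0}
  ]
}}

```text
clock: 0.73
eef_pos: [0.1613, -0.458, 0.2326]
tool_rot: [3.113, 0.42, -0.002]
force: [1.5, -1.3, -0.5]
finger_gap: 0.997
```

Request:
{"api": "move_arm", "payload": {
  "rows": [
    {"tx": 36,"ty": -18,"tz": -2,"rx": 0,"ry": 0,"rz": 0},
    {"tx": 36,"ty": -18,"tz": -2,"rx": 0,"ry": 0,"rz": 0},
    {"tx": 36,"ty": -18,"tz": -2,"rx": 0,"ry": 0,"rz": 0},
    {"tx": 36,"ty": -18,"tz": -2,"rx": 0,"ry": 0,"rz": 0},
    {"tx": 36,"ty": -18,"tz": -2,"rx": 0,"ry": 0,"rz": 0},
    {"tx": 36,"ty": -18,"tz": -2,"rx": 0,"ry": 0,"rz": 0},
    {"tx": 36,"ty": -18,"tz": -2,"rx": 0,"ry": 0,"rz": 0},
    {"tx": 36,"ty": -18,"tz": -2,"rx": 0,"ry": 0,"rz": 0}
  ]
}}

```text
clock: 1.4
eef_pos: [0.4035, -0.2377, 0.2496]
tool_rot: [3.112, 0.427, 0.001]
force: [0.9, -1.4, 0.6]
finger_gap: 0.997
```

Request:
{"api": "move_arm", "payload": {
  "rows": [
    {"tx": 36,"ty": -18,"tz": -2,"rx": 0,"ry": 0,"rz": 0},
    {"tx": 36,"ty": -18,"tz": -2,"rx": 0,"ry": 0,"rz": 0},
    {"tx": 33,"ty": -15,"tz": 0,"rx": 0,"ry": 0,"rz": 0},
    {"tx": 0,"ty": 0,"tz": 0,"rx": 0,"ry": 0,"rz": -0.12},
    {"tx": 0,"ty": 0,"tz": 0,"rx": 0,"ry": 0,"rz": -0.12},
    {"tx": 0,"ty": 0,"tz": 0,"rx": 0,"ry": 0,"rz": -0.12},
    {"tx": 0,"ty": 0,"tz": 0,"rx": 0,"ry": 0,"rz": -0.12},
    {"tx": 0,"ty": 0,"tz": 0,"rx": 0,"ry": 0,"rz": -0.12}
  ]
}}

```text
clock: 2.07
eef_pos: [0.4898, -0.1619, 0.2532]
tool_rot: [-2.843, -1.337, 0.0]
force: [0.7, 0.7, 0.2]
finger_gap: 0.999
```

Request:
{"api": "move_arm", "payload": {
  "rows": [
    {"tx": 0,"ty": 0,"tz": 0,"rx": 0,"ry": 0,"rz": -0.12},
    {"tx": 0,"ty": 0,"tz": 0,"rx": 0,"ry": 0,"rz": -0.12},
    {"tx": 0,"ty": 0,"tz": 0,"rx": 0,"ry": 0,"rz": -0.12},
    {"tx": 0,"ty": 0,"tz": 0,"rx": 0,"ry": 0,"rz": -0.12},
    {"tx": 0,"ty": 0,"tz": 0,"rx": 0,"ry": 0,"rz": -0.12},
    {"tx": 0,"ty": 0,"tz": 0,"rx": 0,"ry": 0,"rz": -0.12},
    {"tx": 0,"ty": 0,"tz": 0,"rx": 0,"ry": 0,"rz": -0.12},
    {"tx": 0,"ty": 0,"tz": 0,"rx": 0,"ry": 0,"rz": 0}
  ]
}}

```text
clock: 2.73
eef_pos: [0.4898, -0.162, 0.2533]
tool_rot: [-2.051, -2.38, -0.0]
force: [-0.4, 0.2, 0.1]
finger_gap: 1.004
```

```bash
python3 a.py w2
```

```text
2.7333 [ 0.4898 -0.162   0.2533] 98.49238437671062 [-0.3195  0.2439  0.0604  1.3873  0.0001  1.1031]
4124 [ 0.4917 -0.1518  0.0543] 102.72603583946967 -0.1075521729587893 0.09251651843237226 0.059678212736525404
[{'at': [281.3, 188.5], 'p': 0.63}]
[ 0.4933 -0.1591]
```

View pics/w2.png

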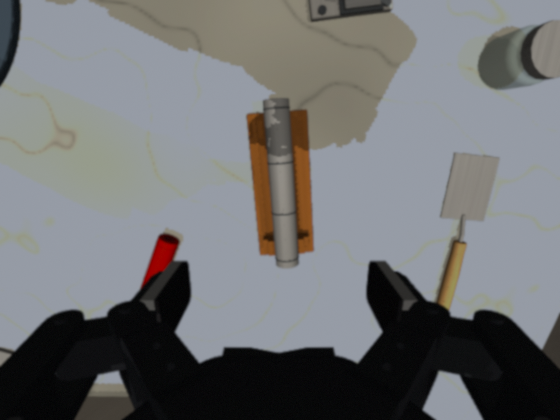

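The grey steel roller lies in the brown rest at (281,185); the red stick is separate at (160,265). The steel one is confirmed, with a measured length of 0.200 m and its top about 58 mm up, as it should be. Reaching for it.

Request:
{"api": "move_arm", "payload": {
  "rows": [
    {"tx": 0,"ty": 0,"tz": 0,"rx": 0,"ry": 0,"rz": -0.0735},
    {"tx": 2.4,"ty": 2.8,"tz": 35,"rx": 0,"ry": 0,"rz": 0},
    {"tx": 0,"ty": 0,"tz": 35,"rx": 0,"ry": 0,"rz": 0},
    {"tx": 0,"ty": 0,"tz": 35,"rx": 0,"ry": 0,"rz": 0},
    {"tx": 0,"ty": 0,"tz": 35,"rx": 0,"ry": 0,"rz": 0},
    {"tx": 0,"ty": 0,"tz": 35,"rx": 0,"ry": 0,"rz": 0},
    {"tx": 0,"ty": 0,"tz": 33,"rx": 0,"ry": 0,"rz": 0},
    {"tx": 0,"ty": 0,"tz": 10,"rx": 0,"ry": 0,"rz": 0}
  ]
}}

```text
clock: 3.5
eef_pos: [0.4893, -0.1582, 0.0312]
tool_rot: [-1.971, -2.439, 0.003]
force: [-1.0, 0.9, -0.7]
finger_gap: 0.999
```

Request:
{"api": "move_arm", "payload": {
  "rows": [
    {"tx": 0,"ty": 0,"tz": 10,"rx": 0,"ry": 0,"rz": 0},
    {"tx": 0,"ty": 0,"tz": 0,"rx": 0,"ry": 0,"rz": 0}
  ]
}}

```text
clock: 3.67
eef_pos: [0.4917, -0.159, 0.0247]
tool_rot: [-1.971, -2.445, 0.001]
force: [-0.5, 0.1, -0.8]
finger_gap: 0.998
```

Request:
{"api": "move_arm", "payload": {
  "rows": [
    {"tx": 0,"ty": 0,"tz": 0,"rx": 0,"ry": 0,"rz": 0},
    {"tx": 0,"ty": 0,"tz": 0,"rx": 0,"ry": 0,"rz": 0},
    {"tx": 0,"ty": 0,"tz": 0,"rx": 0,"ry": 0,"rz": 0},
    {"tx": 0,"ty": 0,"tz": 0,"rx": 0,"ry": 0,"rz": 0},
    {"tx": 0,"ty": 0,"tz": 0,"rx": 0,"ry": 0,"rz": 0},
    {"tx": 0,"ty": 0,"tz": 0,"rx": 0,"ry": 0,"rz": 0}
  ],
  "gripper": 120,
  "force": 40
}}

```text
clock: 4.17
eef_pos: [0.4922, -0.1592, 0.0257]
tool_rot: [1.969, 2.447, 0.0]
force: [-0.5, 0.4, -0.4]
finger_gap: 0.532
```

Request:
{"api": "move_arm", "payload": {
  "rows": [
    {"tx": 0,"ty": 0,"tz": 0,"rx": 0,"ry": 0,"rz": 0},
    {"tx": 0,"ty": 0,"tz": 0,"rx": 0,"ry": 0,"rz": 0},
    {"tx": 0,"ty": 0,"tz": 0,"rx": 0,"ry": 0,"rz": 0},
    {"tx": 0,"ty": 0,"tz": 0,"rx": 0,"ry": 0,"rz": 0},
    {"tx": 0,"ty": 0,"tz": 0,"rx": 0,"ry": 0,"rz": 0},
    {"tx": 0,"ty": 0,"tz": 0,"rx": 0,"ry": 0,"rz": 0}
  ],
  "gripper": 255,
  "force": 50
}}

```text
clock: 4.67
eef_pos: [0.4923, -0.1591, 0.0257]
tool_rot: [1.969, 2.447, 0.001]
force: [0.1, 0.6, 6.8]
finger_gap: 0.335
```

Request:
{"api": "move_arm", "payload": {
  "rows": [
    {"tx": 0,"ty": 0,"tz": -5,"rx": 0,"ry": 0,"rz": 0},
    {"tx": 0,"ty": 0,"tz": -15,"rx": 0,"ry": 0,"rz": 0},
    {"tx": 0,"ty": 0,"tz": -30,"rx": 0,"ry": 0,"rz": 0},
    {"tx": 0,"ty": 0,"tz": -30,"rx": 0,"ry": 0,"rz": 0},
    {"tx": 0,"ty": 0,"tz": -30,"rx": 0,"ry": 0,"rz": 0},
    {"tx": 0,"ty": 0,"tz": -30,"rx": 0,"ry": 0,"rz": 0},
    {"tx": 0,"ty": 0,"tz": -25,"rx": 0,"ry": 0,"rz": 0},
    {"tx": 0,"ty": 0,"tz": 0,"rx": 0,"ry": 0,"rz": 0}
  ]
}}

```text
clock: 5.33
eef_pos: [0.4937, -0.1596, 0.1951]
tool_rot: [1.966, 2.443, 0.003]
force: [0.5, -0.6, -3.8]
finger_gap: 0.337
```

```bash
python3 - <<'E'
from h import *
np.set_printoptions(precision=4,suppress=True)
s=sense();print(s["eef_pos"],yaw(),s["force"],s["ft_torque"],s["finger_gap"],step([.52,.172,.195]))
# refine cradle from top depth: saddles/plate
P,u,v=cloud("top",np.load("top_d.npy"))
for lo,hi in((.006,.02),(.03,.056),(.058,.085),(.085,.12)):
    m=(np.hypot(P[:,0]-.5,P[:,1]-.18)<.17)&(P[:,2]>lo)&(P[:,2]<hi);Q=P[m]
    r=cv2.minAreaRect(Q[:,:2].astype(np.float32)*1000);print(lo,m.sum(),Q.mean(0),r)
E
```

```text
[ 0.4937 -0.1596  0.1951] 102.34491552482582 [ 0.5234 -0.5678 -3.7914] [-0.0366 -0.0739 -0.0458] 0.33661269008164824 [318.3398  96.6315  -0.372 ]
0.006 2334 [0.5074 0.1623 0.0116] ((465.07440185546875, 149.27490234375), (187.10641479492188, 255.27392578125), 16.600601196289062)
0.03 449 [0.5147 0.17   0.0421] ((511.31829833984375, 146.34129333496094), (90.8327407836914, 179.04135131835938), 17.048925399780273)
0.058 398 [0.4634 0.2106 0.076 ] ((481.52783203125, 177.11727905273438), (47.28235626220703, 272.7388610839844), 30.82723045349121)
0.085 49 [0.4331 0.2764 0.1025] ((441.28997802734375, 252.94314575195312), (14.122241973876953, 92.41412353515625), 16.3149471282959)
```

Request:
{"api": "move_arm", "payload": {
  "rows": [
    {"tx": 15,"ty": 0,"tz": -10,"rx": 0,"ry": 0,"rz": 0},
    {"tx": 30,"ty": 0,"tz": -20,"rx": 0,"ry": 0,"rz": 0},
    {"tx": 35,"ty": 0,"tz": 0,"rx": 0,"ry": 0,"rz": 0},
    {"tx": 35,"ty": 0,"tz": 0,"rx": 0,"ry": 0,"rz": 0},
    {"tx": 35,"ty": 0,"tz": 0,"rx": 0,"ry": 0,"rz": 0},
    {"tx": 35,"ty": 0,"tz": 0,"rx": 0,"ry": 0,"rz": 0},
    {"tx": 35,"ty": 0,"tz": 0,"rx": 0,"ry": 0,"rz": 0},
    {"tx": 35,"ty": 0,"tz": 0,"rx": 0,"ry": 0,"rz": 0}
  ]
}}

```text
clock: 6.0
eef_pos: [0.4362, 0.0914, 0.2194]
tool_rot: [-1.97, -2.446, 0.002]
force: [0.6, -0.1, -4.4]
finger_gap: 0.332
```

Request:
{"api": "move_arm", "payload": {
  "rows": [
    {"tx": 35,"ty": 0,"tz": 0,"rx": 0,"ry": 0,"rz": 0},
    {"tx": 30,"ty": 0,"tz": 0,"rx": 0,"ry": 0,"rz": 0},
    {"tx": 17,"ty": 3,"tz": 0,"rx": 0,"ry": 0,"rz": 0},
    {"tx": 10,"ty": 0,"tz": 0,"rx": 0,"ry": 0,"rz": 0},
    {"tx": 0,"ty": 0,"tz": 0,"rx": 0,"ry": 0,"rz": -0.08},
    {"tx": 0,"ty": 0,"tz": 0,"rx": 0,"ry": 0,"rz": 0}
  ]
}}

```text
clock: 6.5
eef_pos: [0.4202, 0.1805, 0.2195]
tool_rot: [-1.864, -2.528, 0.002]
force: [-0.5, -0.1, -5.4]
finger_gap: 0.334
```

```bash
cat > b.py <<'E'
from look import *
zz=dict(seat=.048,strap_hinge=.077,knob=.096,pad=.07,cradle=0,roller=s["eef_pos"][2]+.019)
for t,z in zz.items():
    for q in finder.landmark_of("wrist",t)[:2]: print(t,round(q["p"],2),np.round(q["at"]),at_z("wrist",q["at"],z,s))
P,u,v=cloud("wrist",d,s)
for lo,hi in((.008,.016),(.04,.054),(.060,.072),(.074,.082),(.105,.125)):
    m=(np.hypot(P[:,0]-.5,P[:,1]-.18)<.17)&(P[:,2]>lo)&(P[:,2]<hi);Q=P[m]
    if len(Q): r=cv2.minAreaRect(Q[:,:2].astype(np.float32)*1000);print(lo,m.sum(),Q.mean(0),r)
E
python3 b.py w3
```

```text
6.5 [0.4202 0.1805 0.2195] 107.20470461717149 [ 0.406   0.1293 -0.1651  1.2778 -0.0002  1.6765]
seat 0.76 [364. 224.] [0.5191 0.1779 0.048 ]
strap_hinge 0.75 [326. 181.] [0.4566 0.2144 0.077 ]
knob 0.95 [334.  86.] [0.4329 0.2938 0.096 ]
cradle 0.67 [348. 217.] [0.5149 0.1709 0.    ]
roller 0.9 [278. 283.] [0.4192 0.1817 0.2385]
0.008 7553 [0.5104 0.1968 0.0116] ((510.9022521972656, 174.31341552734375), (88.4294662475586, 232.07290649414062), 16.592330932617188)
0.04 1148 [0.5215 0.1891 0.0457] ((518.5332641601562, 172.6690673828125), (65.87982940673828, 132.42054748535156), 16.79168128967285)
0.074 1669 [0.4413 0.2543 0.0772] ((443.59564208984375, 251.0741729736328), (22.158267974853516, 107.50152587890625), 18.78969955444336)
0.105 246 [0.4291 0.2927 0.1135] ((429.5096435546875, 293.0150451660156), (12.119893074035645, 12.098031044006348), 64.38243103027344)
```

View pics/w3.png

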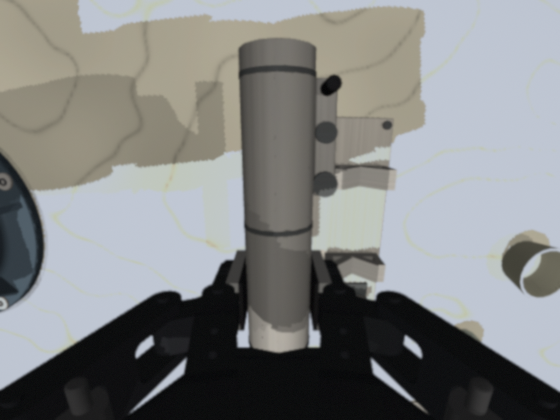

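The wrist view shows the roller held at (278,200). The cradle is to its right, saddles at about (365,178) and (355,265), strap and peg at (326,130) and (334,86). The saddle tops measure 66 × 132 mm, exactly as given. That puts the seat at (0.5185, 0.1727) with yaw 106.8°. Next I'll go over the V's, offset about 18 mm from the stop.

Request:
{"api": "move_arm", "payload": {
  "rows": [
    {"tx": -4,"ty": 16,"tz": 0,"rx": 0,"ry": 0,"rz": 0.007},
    {"tx": -5,"ty": 25,"tz": 0,"rx": 0,"ry": 0,"rz": 0},
    {"tx": -5,"ty": 25,"tz": 0,"rx": 0,"ry": 0,"rz": 0},
    {"tx": -4.5,"ty": 16,"tz": 0,"rx": 0,"ry": 0,"rz": 0},
    {"tx": 0,"ty": 10,"tz": 10,"rx": 0,"ry": 0,"rz": 0},
    {"tx": 0,"ty": 0,"tz": 30,"rx": 0,"ry": 0,"rz": 0},
    {"tx": 0,"ty": 0,"tz": 30,"rx": 0,"ry": 0,"rz": 0},
    {"tx": 0,"ty": 0,"tz": 30,"rx": 0,"ry": 0,"rz": 0}
  ]
}}

```text
clock: 7.52
eef_pos: [0.5138, 0.1889, 0.1185]
tool_rot: [-1.88, -2.517, -0.0]
force: [0.3, -0.1, -4.9]
finger_gap: 0.334
```

Request:
{"api": "move_arm", "payload": {
  "rows": [
    {"tx": 0,"ty": 0,"tz": 25,"rx": 0,"ry": 0,"rz": 0},
    {"tx": 0,"ty": 0,"tz": 20,"rx": 0,"ry": 0,"rz": 0},
    {"tx": 0,"ty": 0,"tz": 10,"rx": 0,"ry": 0,"rz": 0},
    {"tx": 0,"ty": 0,"tz": 0,"rx": 0,"ry": 0,"rz": 0},
    {"tx": 0,"ty": 0,"tz": 0,"rx": 0,"ry": 0,"rz": 0}
  ]
}}

```text
clock: 7.93
eef_pos: [0.514, 0.1891, 0.0656]
tool_rot: [-1.879, -2.517, 0.0]
force: [0.9, -0.1, -3.8]
finger_gap: 0.335
```

```bash
cat >> h.py <<'E'
SEAT=np.array([.5185,.1727]); CY=np.radians(106.8)
def loc(p):
    c,s_=np.cos(CY),np.sin(CY); dx,dy=np.array(p[:2])-SEAT; return np.array([c*dx+s_*dy,-s_*dx+c*dy])*1000
E
cat > c.py <<'E'
from look import *
print("local",loc(s["eef_pos"]),"F",s["force"],s["ft_torque"])
P,u,v=cloud("wrist",d,s)
L=np.c_[[np.cos(CY),np.sin(CY)],[-np.sin(CY),np.cos(CY)]]; Q=np.c_[(P[:,:2]-SEAT)@L*1000,P[:,2]*1000]
def rep(n,m):
    q=Q[m]; print(n,m.sum(),*( (np.percentile(q[:,i],[1,50,99]).round(1)) for i in range(3)) if len(q) else "")
for c in(55,-55): rep("saddle%d"%c,(abs(Q[:,0]-c)<25)&(abs(Q[:,1])<40)&(Q[:,2]>40)&(Q[:,2]<52))
rep("stop",(Q[:,0]<-80)&(Q[:,0]>-140)&(abs(Q[:,1])<40)&(Q[:,2]>60)&(Q[:,2]<72))
E
python3 c.py w4
```

```text
7.9333 [0.514  0.1891 0.0656] 106.51723645416695 [ 0.3524  0.3965 -0.2137  0.9609  0.      1.6349]
local [16.9516 -0.4531] F [ 0.8597 -0.1122 -3.8421] [ 0.0115  0.0103 -0.0191]
saddle55 2183 [44.2 55.7 66. ] [-32.4  20.4  39.4] [42.2 47.4 50.1]
saddle-55 294 [-48.9 -44.2 -43. ] [-26.2  20.2  27.4] [40.1 45.9 49.2]
stop 0
```

View pics/w4.png

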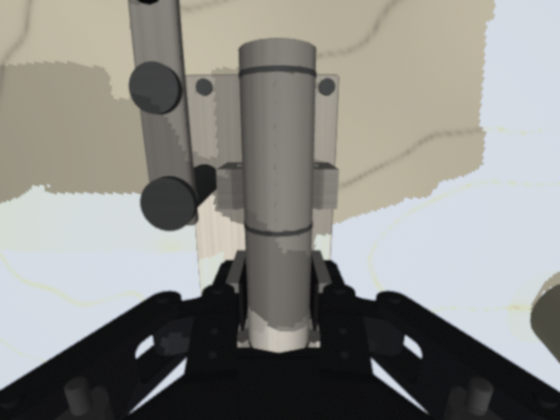

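Roller and saddle are centred on each other in the picture: saddle edges at columns 217 and 337, roller axis at 278. Lowering and feeling for contact.

Request:
{"api": "move_arm", "payload": {
  "rows": [
    {"tx": 0,"ty": 0,"tz": 10,"rx": 0,"ry": 0,"rz": -0.003},
    {"tx": 0,"ty": 0,"tz": 10,"rx": 0,"ry": 0,"rz": 0},
    {"tx": 0,"ty": 0,"tz": 6,"rx": 0,"ry": 0,"rz": 0},
    {"tx": 0,"ty": 0,"tz": 3,"rx": 0,"ry": 0,"rz": 0},
    {"tx": 0,"ty": 0,"tz": 0,"rx": 0,"ry": 0,"rz": 0},
    {"tx": 0,"ty": 0,"tz": 0,"rx": 0,"ry": 0,"rz": 0}
  ]
}}

```text
clock: 8.48
eef_pos: [0.5141, 0.1891, 0.0362]
tool_rot: [-1.875, -2.52, 0.0]
force: [0.1, -0.4, -4.6]
finger_gap: 0.333
```

Request:
{"api": "move_arm", "payload": {
  "rows": [
    {"tx": 0,"ty": 0,"tz": 1,"rx": 0,"ry": 0,"rz": 0},
    {"tx": 0,"ty": 0,"tz": 1,"rx": 0,"ry": 0,"rz": 0},
    {"tx": 0,"ty": 0,"tz": 0,"rx": 0,"ry": 0,"rz": 0}
  ]
}}

```text
clock: 8.73
eef_pos: [0.5143, 0.1891, 0.0344]
tool_rot: [1.875, 2.52, 0.0]
force: [0.2, 0.5, -4.1]
finger_gap: 0.331
```

Request:
{"api": "move_arm", "payload": {
  "rows": [
    {"tx": 0,"ty": 0,"tz": 1,"rx": 0,"ry": 0,"rz": 0},
    {"tx": 0,"ty": 0,"tz": 0.5,"rx": 0,"ry": 0,"rz": 0},
    {"tx": 0,"ty": 0,"tz": 0,"rx": 0,"ry": 0,"rz": 0}
  ]
}}

```text
clock: 8.98
eef_pos: [0.5141, 0.1891, 0.0327]
tool_rot: [-1.875, -2.52, 0.0]
force: [-0.6, 0.8, -5.1]
finger_gap: 0.338
```

Request:
{"api": "move_arm", "payload": {
  "rows": [
    {"tx": 0,"ty": 0,"tz": 0.5,"rx": 0,"ry": 0,"rz": 0},
    {"tx": 0,"ty": 0,"tz": 0,"rx": 0,"ry": 0,"rz": 0}
  ]
}}

```text
clock: 9.15
eef_pos: [0.5142, 0.189, 0.0323]
tool_rot: [1.875, 2.52, -0.0]
force: [-0.8, 0.1, -4.5]
finger_gap: 0.328
```

Request:
{"api": "move_arm", "payload": {
  "rows": [
    {"tx": 0,"ty": 0,"tz": 0.5,"rx": 0,"ry": 0,"rz": 0},
    {"tx": 0,"ty": 0,"tz": 0,"rx": 0,"ry": 0,"rz": 0}
  ]
}}

```text
clock: 9.32
eef_pos: [0.5141, 0.1891, 0.0318]
tool_rot: [1.875, 2.521, -0.0]
force: [-1.0, 0.5, -4.0]
finger_gap: 0.331
```

Request:
{"api": "move_arm", "payload": {
  "rows": [
    {"tx": 0,"ty": 0,"tz": 0.5,"rx": 0,"ry": 0,"rz": 0},
    {"tx": 0,"ty": 0,"tz": 0,"rx": 0,"ry": 0,"rz": 0}
  ]
}}

```text
clock: 9.48
eef_pos: [0.5142, 0.1891, 0.0317]
tool_rot: [1.875, 2.52, 0.0]
force: [-2.9, -0.8, 3.6]
finger_gap: 0.332
```

Request:
{"api": "move_arm", "payload": {
  "rows": [
    {"tx": 0,"ty": 0,"tz": 0.4,"rx": 0,"ry": 0,"rz": 0},
    {"tx": 0,"ty": 0,"tz": 0,"rx": 0,"ry": 0,"rz": 0}
  ]
}}

```text
clock: 9.65
eef_pos: [0.5142, 0.1891, 0.0316]
tool_rot: [1.875, 2.52, 0.001]
force: [-5.8, -1.2, 9.7]
finger_gap: 0.335
```

Request:
{"api": "move_arm", "payload": {
  "rows": [
    {"tx": 0,"ty": -0.5,"tz": -0.4,"rx": 0,"ry": 0,"rz": 0},
    {"tx": 0,"ty": 0,"tz": 0,"rx": 0,"ry": 0,"rz": 0}
  ]
}}

```text
clock: 9.82
eef_pos: [0.5137, 0.1889, 0.0314]
tool_rot: [1.875, 2.52, 0.0]
force: [-0.8, -0.0, -3.3]
finger_gap: 0.332
```

Request:
{"api": "move_arm", "payload": {
  "rows": [
    {"tx": 0,"ty": 0,"tz": 0.4,"rx": 0,"ry": 0,"rz": 0},
    {"tx": 0,"ty": 0,"tz": 0,"rx": 0,"ry": 0,"rz": 0}
  ]
}}

```text
clock: 9.98
eef_pos: [0.5138, 0.189, 0.0312]
tool_rot: [1.875, 2.52, 0.0]
force: [-3.5, -0.6, 4.7]
finger_gap: 0.333
```

Request:
{"api": "move_arm", "payload": {
  "rows": [
    {"tx": 0,"ty": -0.4,"tz": -0.1,"rx": 0,"ry": 0,"rz": 0},
    {"tx": 0,"ty": 0,"tz": 0.4,"rx": 0,"ry": 0,"rz": 0},
    {"tx": 0,"ty": 0,"tz": 0,"rx": 0,"ry": 0,"rz": 0}
  ]
}}

```text
clock: 10.23
eef_pos: [0.5136, 0.1889, 0.031]
tool_rot: [1.875, 2.52, 0.001]
force: [-1.3, -1.8, 7.8]
finger_gap: 0.334
```

```bash
python3 c.py w5
```

```text
10.2333 [0.5136 0.1889 0.031 ] 106.69830982985161 [ 0.3525  0.428  -0.2628  0.8792 -0.0001  1.6319]
local [16.9432 -0.0349] F [-1.2523 -1.7666  7.7924] [-0.263   0.3897 -0.1255]
saddle55 4646 [40.9 56.  73.5] [-31.8  15.1  39.3] [41.  47.2 51.8]
saddle-55 0
stop 0
```

Seated on both V faces (TCP z 31.0 mm against 30.7 expected, side force about 1 N). I'll ease off the down-pressure and slide toward the stop.

Request:
{"api": "move_arm", "payload": {
  "rows": [
    {"tx": 0,"ty": 0,"tz": -0.6,"rx": 0,"ry": 0,"rz": 0},
    {"tx": -3,"ty": 0,"tz": 0,"rx": 0,"ry": 0,"rz": 0},
    {"tx": -3,"ty": 0,"tz": 0,"rx": 0,"ry": 0,"rz": 0},
    {"tx": -2,"ty": 0,"tz": 0,"rx": 0,"ry": 0,"rz": 0},
    {"tx": -1,"ty": 0,"tz": 0,"rx": 0,"ry": 0,"rz": 0},
    {"tx": 0,"ty": 0,"tz": 0,"rx": 0,"ry": 0,"rz": 0}
  ]
}}

```text
clock: 10.78
eef_pos: [0.516, 0.1799, 0.0311]
tool_rot: [1.876, 2.52, -0.0]
force: [0.9, 0.7, -1.7]
finger_gap: 0.335
```

Request:
{"api": "move_arm", "payload": {
  "rows": [
    {"tx": -1,"ty": 0,"tz": 0,"rx": 0,"ry": 0,"rz": 0},
    {"tx": -0.5,"ty": 0,"tz": 0,"rx": 0,"ry": 0,"rz": 0},
    {"tx": 0,"ty": 0,"tz": 0,"rx": 0,"ry": 0,"rz": 0}
  ]
}}

```text
clock: 11.03
eef_pos: [0.5163, 0.1787, 0.0312]
tool_rot: [-1.875, -2.52, 0.0]
force: [-0.0, 2.0, -2.0]
finger_gap: 0.33
```

Request:
{"api": "move_arm", "payload": {
  "rows": [
    {"tx": -0.5,"ty": 0,"tz": 0,"rx": 0,"ry": 0,"rz": 0},
    {"tx": -0.5,"ty": 0,"tz": 0,"rx": 0,"ry": 0,"rz": 0},
    {"tx": 0,"ty": 0,"tz": 0,"rx": 0,"ry": 0,"rz": 0}
  ]
}}

```text
clock: 11.28
eef_pos: [0.5166, 0.1777, 0.0311]
tool_rot: [-1.875, -2.521, 0.0]
force: [-1.3, 1.9, -1.5]
finger_gap: 0.334
```

Request:
{"api": "move_arm", "payload": {
  "rows": [
    {"tx": -0.5,"ty": 0,"tz": 0,"rx": 0,"ry": 0,"rz": 0},
    {"tx": -0.5,"ty": 0,"tz": 0,"rx": 0,"ry": 0,"rz": 0},
    {"tx": 0,"ty": 0,"tz": 0,"rx": 0,"ry": 0,"rz": 0}
  ]
}}

```text
clock: 11.53
eef_pos: [0.5169, 0.1767, 0.0312]
tool_rot: [1.875, 2.52, -0.0]
force: [0.4, 1.6, -1.7]
finger_gap: 0.331
```

Request:
{"api": "move_arm", "payload": {
  "rows": [
    {"tx": -0.5,"ty": 0,"tz": 0,"rx": 0,"ry": 0,"rz": 0},
    {"tx": -0.4,"ty": 0,"tz": 0,"rx": 0,"ry": 0,"rz": 0},
    {"tx": 0,"ty": 0,"tz": 0,"rx": 0,"ry": 0,"rz": 0}
  ]
}}

```text
clock: 11.78
eef_pos: [0.5172, 0.1759, 0.0312]
tool_rot: [-1.875, -2.52, 0.0]
force: [-1.0, 1.1, -1.8]
finger_gap: 0.337
```

Request:
{"api": "move_arm", "payload": {
  "rows": [
    {"tx": -0.4,"ty": 0,"tz": 0,"rx": 0,"ry": 0,"rz": 0},
    {"tx": -0.4,"ty": 0,"tz": 0,"rx": 0,"ry": 0,"rz": 0},
    {"tx": 0,"ty": 0,"tz": 0,"rx": 0,"ry": 0,"rz": 0}
  ]
}}

```text
clock: 12.03
eef_pos: [0.5174, 0.1752, 0.0312]
tool_rot: [-1.875, -2.52, 0.0]
force: [-0.8, 1.8, -1.9]
finger_gap: 0.335
```

Request:
{"api": "move_arm", "payload": {
  "rows": [
    {"tx": -0.4,"ty": 0,"tz": 0,"rx": 0,"ry": 0,"rz": 0},
    {"tx": -0.4,"ty": 0,"tz": 0,"rx": 0,"ry": 0,"rz": 0},
    {"tx": 0,"ty": 0,"tz": 0,"rx": 0,"ry": 0,"rz": 0}
  ]
}}

```text
clock: 12.28
eef_pos: [0.5176, 0.1744, 0.0312]
tool_rot: [-1.875, -2.521, 0.0]
force: [-1.4, 2.0, -3.0]
finger_gap: 0.334
```

Request:
{"api": "move_arm", "payload": {
  "rows": [
    {"tx": -0.4,"ty": 0,"tz": 0,"rx": 0,"ry": 0,"rz": 0},
    {"tx": -0.4,"ty": 0,"tz": 0,"rx": 0,"ry": 0,"rz": 0},
    {"tx": 0,"ty": 0,"tz": 0,"rx": 0,"ry": 0,"rz": 0}
  ]
}}

```text
clock: 12.53
eef_pos: [0.5179, 0.1736, 0.0312]
tool_rot: [1.875, 2.52, -0.0]
force: [-1.0, 1.7, -3.2]
finger_gap: 0.329
```

Request:
{"api": "move_arm", "payload": {
  "rows": [
    {"tx": -0.4,"ty": 0,"tz": 0,"rx": 0,"ry": 0,"rz": 0},
    {"tx": -0.4,"ty": 0,"tz": 0,"rx": 0,"ry": 0,"rz": 0},
    {"tx": 0,"ty": 0,"tz": 0,"rx": 0,"ry": 0,"rz": 0}
  ]
}}

```text
clock: 12.78
eef_pos: [0.5181, 0.1728, 0.0312]
tool_rot: [-1.875, -2.52, 0.0]
force: [-0.1, 1.5, -2.1]
finger_gap: 0.338
```

Request:
{"api": "move_arm", "payload": {
  "rows": [
    {"tx": -0.4,"ty": 0,"tz": 0,"rx": 0,"ry": 0,"rz": 0},
    {"tx": -0.4,"ty": 0,"tz": 0,"rx": 0,"ry": 0,"rz": 0},
    {"tx": 0,"ty": 0,"tz": 0,"rx": 0,"ry": 0,"rz": 0}
  ]
}}

```text
clock: 13.03
eef_pos: [0.5183, 0.1721, 0.0312]
tool_rot: [1.875, 2.52, -0.0]
force: [-1.1, 1.4, -3.4]
finger_gap: 0.331
```

Request:
{"api": "move_arm", "payload": {
  "rows": [
    {"tx": -0.3,"ty": 0,"tz": 0,"rx": 0,"ry": 0,"rz": 0},
    {"tx": -0.3,"ty": 0,"tz": 0,"rx": 0,"ry": 0,"rz": 0},
    {"tx": 0,"ty": 0,"tz": 0,"rx": 0,"ry": 0,"rz": 0}
  ]
}}

```text
clock: 13.28
eef_pos: [0.5185, 0.1715, 0.0312]
tool_rot: [-1.875, -2.52, 0.0]
force: [-0.8, 1.4, -3.7]
finger_gap: 0.336
```

Request:
{"api": "move_arm", "payload": {
  "rows": [
    {"tx": -0.3,"ty": 0,"tz": 0,"rx": 0,"ry": 0,"rz": 0},
    {"tx": -0.3,"ty": 0,"tz": 0,"rx": 0,"ry": 0,"rz": 0},
    {"tx": 0,"ty": 0,"tz": 0,"rx": 0,"ry": 0,"rz": 0}
  ]
}}

```text
clock: 13.53
eef_pos: [0.5187, 0.171, 0.0312]
tool_rot: [-1.875, -2.52, 0.0]
force: [-1.4, 2.2, -3.4]
finger_gap: 0.336
```

Request:
{"api": "move_arm", "payload": {
  "rows": [
    {"tx": -0.3,"ty": 0,"tz": 0,"rx": 0,"ry": 0,"rz": 0},
    {"tx": -0.3,"ty": 0,"tz": 0,"rx": 0,"ry": 0,"rz": 0},
    {"tx": 0,"ty": 0,"tz": 0,"rx": 0,"ry": 0,"rz": 0}
  ]
}}

```text
clock: 13.78
eef_pos: [0.5189, 0.1704, 0.0312]
tool_rot: [1.875, 2.52, -0.0]
force: [-2.4, 2.1, -3.0]
finger_gap: 0.334
```

Request:
{"api": "move_arm", "payload": {
  "rows": [
    {"tx": -0.3,"ty": 0,"tz": 0,"rx": 0,"ry": 0,"rz": 0},
    {"tx": -0.3,"ty": 0,"tz": 0,"rx": 0,"ry": 0,"rz": 0},
    {"tx": 0,"ty": 0,"tz": 0,"rx": 0,"ry": 0,"rz": 0}
  ]
}}

```text
clock: 14.03
eef_pos: [0.5188, 0.1703, 0.0312]
tool_rot: [-1.874, -2.52, -0.001]
force: [-3.8, 5.9, -2.7]
finger_gap: 0.336
```

Request:
{"api": "move_arm", "payload": {
  "rows": [
    {"tx": -0.3,"ty": 0,"tz": 0,"rx": 0,"ry": 0,"rz": 0},
    {"tx": 0,"ty": 0,"tz": 0,"rx": 0,"ry": 0,"rz": 0}
  ]
}}

```text
clock: 14.2
eef_pos: [0.5188, 0.1703, 0.0312]
tool_rot: [-1.874, -2.52, -0.001]
force: [-3.2, 8.4, -2.5]
finger_gap: 0.337
```

The roller has met the stop: position holds at y=0.1703 and the axial force climbs to about 9 N. Pressing lightly down, easing off, then opening.

Request:
{"api": "move_arm", "payload": {
  "rows": [
    {"tx": 0.3,"ty": 0,"tz": 0.5,"rx": 0,"ry": 0,"rz": 0},
    {"tx": 0,"ty": 0,"tz": 0,"rx": 0,"ry": 0,"rz": 0}
  ]
}}

```text
clock: 14.37
eef_pos: [0.519, 0.1704, 0.031]
tool_rot: [-1.875, -2.52, -0.001]
force: [-3.2, 6.3, 2.8]
finger_gap: 0.332
```

Request:
{"api": "move_arm", "payload": {
  "rows": [
    {"tx": 0,"ty": 0,"tz": 0,"rx": 0,"ry": 0,"rz": 0},
    {"tx": 0,"ty": 0,"tz": 0,"rx": 0,"ry": 0,"rz": 0},
    {"tx": 0,"ty": 0,"tz": 0,"rx": 0,"ry": 0,"rz": 0},
    {"tx": 0,"ty": 0,"tz": 0,"rx": 0,"ry": 0,"rz": 0},
    {"tx": 0,"ty": 0,"tz": 0,"rx": 0,"ry": 0,"rz": 0}
  ],
  "gripper": 90
}}

```text
clock: 14.78
eef_pos: [0.5191, 0.1698, 0.0308]
tool_rot: [1.875, 2.52, 0.0]
force: [-0.2, -0.4, 0.4]
finger_gap: 0.647
```

```bash
python3 - <<'E'
from h import *
s=sense();print(s["eef_pos"],s["force"],s["finger_gap"])
for n in("side","top"):
    im,d=camera(n); np.save(n+"2_d.npy",d)
    save(n+"2",cv2.resize(im[230:390,190:330],None,fx=4,fy=4,interpolation=3)[:600] if n=="side" else im)
E
```

```text
[0.51913911 0.16977901 0.0307692 ] [-0.22144602 -0.35000922  0.37345613] 0.6466593715089785
```

View pics/side2.png

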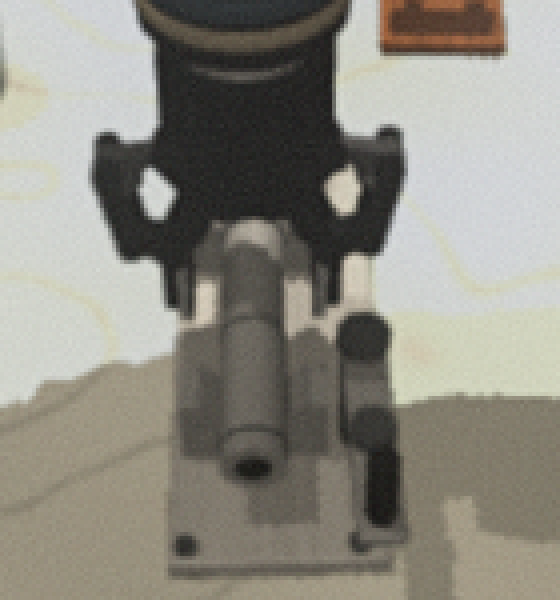

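The side crop shows the roller level in both saddles at (250,370), the fingers open, and the strap clear at right (365,400). Rising straight up for a look from above.

Request:
{"api": "move_arm", "payload": {
  "rows": [
    {"tx": 0,"ty": 0,"tz": -5,"rx": 0,"ry": 0,"rz": 0},
    {"tx": 0,"ty": 0,"tz": -20,"rx": 0,"ry": 0,"rz": 0},
    {"tx": 0,"ty": 0,"tz": -35,"rx": 0,"ry": 0,"rz": 0},
    {"tx": 0,"ty": 0,"tz": -35,"rx": 0,"ry": 0,"rz": 0},
    {"tx": 0,"ty": 0,"tz": -35,"rx": 0,"ry": 0,"rz": 0},
    {"tx": 0,"ty": 0,"tz": -35,"rx": 0,"ry": 0,"rz": 0},
    {"tx": 0,"ty": 0,"tz": -10,"rx": 0,"ry": 0,"rz": 0},
    {"tx": 0,"ty": 0,"tz": 0,"rx": 0,"ry": 0,"rz": 0}
  ]
}}

```text
clock: 15.55
eef_pos: [0.5205, 0.1703, 0.2092]
tool_rot: [1.873, 2.518, 0.007]
force: [0.7, -0.6, -0.5]
finger_gap: 0.647
```

```bash
cat > e.py <<'E'
from look import *
P,u,v=cloud("wrist",d,s)
L=np.c_[[np.cos(CY),np.sin(CY)],[-np.sin(CY),np.cos(CY)]]; Q=np.c_[(P[:,:2]-SEAT)@L*1000,P[:,2]*1000]
def rep(n,m):
    q=Q[m]; print(n,m.sum(),*( (np.percentile(q[:,i],[1,50,99]).round(1)) for i in range(3)) if len(q) else "")
rep("roller top",(abs(Q[:,1])<5)&(Q[:,2]>56)&(Q[:,2]<68)&(abs(Q[:,0])<120))
rep("roller all",(abs(Q[:,1])<17)&(Q[:,2]>54)&(Q[:,2]<68)&(Q[:,0]>-90)&(Q[:,0]<120))
rep("stop",(Q[:,0]<-95)&(Q[:,0]>-140)&(abs(Q[:,1])<40)&(Q[:,2]>64)&(Q[:,2]<72))
rep("peg",(Q[:,2]>109)&(Q[:,2]<122)&(np.hypot(Q[:,0]-55,Q[:,1]-48)<110))
rep("mid",(Q[:,2]>80)&(Q[:,2]<105)&(np.hypot(Q[:,0]-55,Q[:,1]-48)<70))
k=finder.landmark_of("wrist","knob")
for q in k[:1]: print(q, loc(at_z("wrist",q["at"],.096,s)))
E
python3 e.py w6
```

```text
15.55 [0.5205 0.1703 0.2092] 106.70022319523915 [ 0.3163  0.3111  0.0391  1.2934 -0.0001  1.5956]
roller top 2019 [-108.     5.7   96. ] [-4.4 -0.   4.9] [60.2 61.9 67.5]
roller all 4773 [-87.4  14.9  96. ] [-12.5   0.4  13.3] [54.4 60.7 63.4]
stop 426 [-111.6 -105.8 -101.4] [-23.7   1.1  25.8] [64.2 66.9 68.5]
peg 295 [134.5 140.5 146.9] [43.8 49.5 55.8] [110.2 114.1 116. ]
mid 1065 [ 44.6  62.9 112. ] [37.3 48.8 59.4] [80.6 82.3 83.8]
{'at': [209.7, 29.8], 'p': 0.73} [142.0438  51.2354]
```

View pics/w6.png

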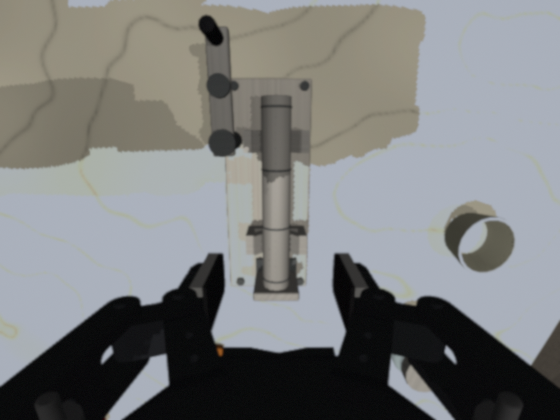

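The roller lies in both V's from (276,95) to (276,290), its end at the stop plate (depth: roller -102 to +97 mm, plate face about -102). The peg is at (209,28), local (140.6, 49.6), strap angle about 1.59. Going to cage the peg between the slightly opened jaws.

Request:
{"api": "move_arm", "payload": {
  "rows": [
    {"tx": 16,"ty": -6,"tz": 0,"rx": 0,"ry": 0,"rz": 0},
    {"tx": 30,"ty": -11,"tz": 0,"rx": 0,"ry": 0,"rz": 0},
    {"tx": 35,"ty": -12,"tz": 0,"rx": 0,"ry": 0,"rz": 0},
    {"tx": 34,"ty": -12,"tz": 0,"rx": 0,"ry": 0,"rz": 0},
    {"tx": 20,"ty": -7,"tz": 0,"rx": 0,"ry": 0,"rz": 0},
    {"tx": 8.5,"ty": -3,"tz": 5,"rx": 0,"ry": 0,"rz": 0},
    {"tx": 0,"ty": 0,"tz": 20,"rx": 0,"ry": 0,"rz": 0},
    {"tx": 0,"ty": 0,"tz": 30,"rx": 0,"ry": 0,"rz": 0}
  ],
  "gripper": 165
}}

```text
clock: 16.32
eef_pos: [0.4293, 0.2933, 0.1505]
tool_rot: [1.873, 2.521, 0.003]
force: [1.4, -0.2, -1.2]
finger_gap: 0.353
```

```bash
python3 - <<'E'
from h import *
s=sense();print(s["eef_pos"],loc(s["eef_pos"]),yaw(),s["finger_gap"],s["force"])
E
```

```text
[0.42932067 0.2933141  0.15047426] [141.24189232  50.51179646] 106.77165206708301 0.35284712798911944 [ 1.41327898 -0.17772653 -1.2386138 ]
```

Request:
{"api": "move_arm", "payload": {
  "rows": [
    {"tx": 0,"ty": 0,"tz": 20,"rx": 0,"ry": 0,"rz": 0},
    {"tx": 0,"ty": 0,"tz": 20,"rx": 0,"ry": 0,"rz": 0},
    {"tx": 0,"ty": 0,"tz": 15,"rx": 0,"ry": 0,"rz": 0},
    {"tx": 0,"ty": 0,"tz": 5,"rx": 0,"ry": 0,"rz": 0},
    {"tx": 0,"ty": 0,"tz": 0,"rx": 0,"ry": 0,"rz": 0}
  ]
}}

```text
clock: 16.73
eef_pos: [0.4279, 0.2914, 0.0887]
tool_rot: [-1.875, -2.519, 0.006]
force: [-1.0, -0.1, -0.2]
finger_gap: 0.352
```

```bash
python3 - <<'E'
from h import *
s=sense();p=loc(s["eef_pos"]);print(s["eef_pos"],p,yaw(),s["finger_gap"],s["force"])
# plan: TCP on arc about hinge(55,48) radius 86; tool lags? centre of cage leads peg by 8 mm
H=np.array([55,48.]);N=18;tot=1.34;th0=np.arctan2(*(p-H)[::-1])
ang=np.linspace(th0,np.radians(-90),N+1);yw=np.radians(yaw())-CY
prev=p;yy=yw
for i in range(1,N+1):
    yy-=tot/N  # row: shift first along current axes (old), then turn
    q=H+86*np.array([np.cos(ang[i]),np.sin(ang[i])]);w=q-prev;yo=yy+tot/N
    tx=w@[np.cos(yo),np.sin(yo)];ty=w@[np.sin(yo),-np.cos(yo)];print(i,tx.round(1),ty.round(1),q.round(1));prev=q
E
```

```text
[0.42792624 0.29139603 0.08867994] [139.80871641  52.40109568] 106.6775877645188 0.3516682176458575 [-1.02910968 -0.12420996 -0.21083894]
1 1.1 7.7 [140.9  44.7]
2 -0.1 7.7 [140.3  37. ]
3 -0.2 7.7 [139.   29.4]
4 -0.3 7.7 [136.9  21.9]
5 -0.4 7.7 [134.2  14.6]
6 -0.5 7.7 [130.9   7.6]
7 -0.7 7.7 [127.    0.9]
8 -0.8 7.7 [122.4  -5.4]
9 -0.9 7.7 [117.4 -11.2]
10 -1.0 7.7 [111.8 -16.6]
11 -1.1 7.7 [105.7 -21.4]
12 -1.3 7.6 [ 99.3 -25.7]
13 -1.4 7.6 [ 92.5 -29.4]
14 -1.5 7.6 [ 85.3 -32.5]
15 -1.6 7.6 [ 78.  -34.9]
16 -1.7 7.6 [ 70.4 -36.6]
17 -1.9 7.5 [ 62.7 -37.7]
18 -2.0 7.5 [ 55. -38.]
```

Request:
{"api": "move_arm", "payload": {
  "rows": [
    {"tx": 0.5,"ty": 2.5,"tz": 0,"rx": 0,"ry": 0,"rz": 0.024},
    {"tx": 0.5,"ty": 2.5,"tz": 0,"rx": 0,"ry": 0,"rz": 0.024},
    {"tx": 0,"ty": 2.5,"tz": 0,"rx": 0,"ry": 0,"rz": 0.024},
    {"tx": 0,"ty": 2.5,"tz": 0,"rx": 0,"ry": 0,"rz": 0.024},
    {"tx": 0,"ty": 3.8,"tz": 0,"rx": 0,"ry": 0,"rz": 0.037},
    {"tx": 0,"ty": 3.8,"tz": 0,"rx": 0,"ry": 0,"rz": 0.037},
    {"tx": -0.1,"ty": 3.8,"tz": 0,"rx": 0,"ry": 0,"rz": 0.037},
    {"tx": -0.1,"ty": 3.8,"tz": 0,"rx": 0,"ry": 0,"rz": 0.037}
  ]
}}

```text
clock: 17.4
eef_pos: [0.4538, 0.2984, 0.0911]
tool_rot: [-2.171, -2.27, -0.001]
force: [-0.7, 0.8, 0.0]
finger_gap: 0.355
```

```bash
cat > p.py <<'E'
from h import *; import sys
np.set_printoptions(precision=1,suppress=True)
s=sense();p=loc(s["eef_pos"]);H=np.array([55,48.]);r=p-H;th=np.arctan2(r[1],r[0])
print(s["clock"],"local",p,"R",np.hypot(*r).round(1),"arc deg",np.degrees(th).round(1),"toolyaw rel",round(yaw()-106.8,1),"gap",s["finger_gap"],"F",s["force"],"j6",s["joints"][5])
lead=float(sys.argv[1]) if len(sys.argv)>1 else 5.7
end=np.radians(-90-lead);N=int(np.ceil(86*(th-end)/3.85));yy=np.radians(yaw())-CY;drz=(yy-np.radians(-77))/N;prev=p
for i in range(1,N+1):
    a=th+(end-th)*i/N;q=H+86*np.array([np.cos(a),np.sin(a)]);w=q-prev
    print(i,(w@[np.cos(yy),np.sin(yy)]).round(1),(w@[np.sin(yy),-np.cos(yy)]).round(1),end=" | ");yy-=drz;prev=q
print("rz",round(drz,4))
E
python3 p.py
```

```text
17.4 local [139.   25.6] R 87.0 arc deg -15.0 toolyaw rel -14.3 gap 0.35504712132264843 F [-0.7  0.8  0. ] j6 2.1078660642643645
1 -1.1 3.8 | 2 -0.2 3.8 | 3 -0.2 3.8 | 4 -0.2 3.8 | 5 -0.3 3.8 | 6 -0.3 3.8 | 7 -0.4 3.8 | 8 -0.4 3.8 | 9 -0.4 3.8 | 10 -0.5 3.8 | 11 -0.5 3.8 | 12 -0.5 3.7 | 13 -0.6 3.7 | 14 -0.6 3.7 | 15 -0.6 3.7 | 16 -0.7 3.7 | 17 -0.7 3.7 | 18 -0.8 3.7 | 19 -0.8 3.7 | 20 -0.8 3.7 | 21 -0.9 3.7 | 22 -0.9 3.7 | 23 -0.9 3.7 | 24 -1.0 3.7 | 25 -1.0 3.7 | 26 -1.0 3.6 | 27 -1.1 3.6 | 28 -1.1 3.6 | 29 -1.2 3.6 | 30 -1.2 3.6 | 31 -1.2 3.6 | 32 -1.3 3.6 | rz 0.0342
```

Request:
{"api": "move_arm", "payload": {
  "rows": [
    {"tx": -1,"ty": 3.8,"tz": 1,"rx": 0,"ry": 0,"rz": 0.034},
    {"tx": -0.2,"ty": 3.8,"tz": 1,"rx": 0,"ry": 0,"rz": 0.034},
    {"tx": -0.2,"ty": 3.8,"tz": 0,"rx": 0,"ry": 0,"rz": 0.034},
    {"tx": -0.2,"ty": 3.8,"tz": 0,"rx": 0,"ry": 0,"rz": 0.034},
    {"tx": -0.3,"ty": 3.8,"tz": 0,"rx": 0,"ry": 0,"rz": 0.034},
    {"tx": -0.3,"ty": 3.8,"tz": 0,"rx": 0,"ry": 0,"rz": 0.034},
    {"tx": -0.4,"ty": 3.8,"tz": 0,"rx": 0,"ry": 0,"rz": 0.034},
    {"tx": -0.4,"ty": 3.8,"tz": 0,"rx": 0,"ry": 0,"rz": 0.034}
  ]
}}

```text
clock: 18.07
eef_pos: [0.4839, 0.2932, 0.0891]
tool_rot: [-2.459, -1.955, -0.001]
force: [-1.1, 1.0, 0.4]
finger_gap: 0.355
```

Request:
{"api": "move_arm", "payload": {
  "rows": [
    {"tx": -0.4,"ty": 3.8,"tz": 0,"rx": 0,"ry": 0,"rz": 0.034},
    {"tx": -0.5,"ty": 3.8,"tz": 0,"rx": 0,"ry": 0,"rz": 0.034},
    {"tx": -0.5,"ty": 3.8,"tz": 0,"rx": 0,"ry": 0,"rz": 0.034},
    {"tx": -0.5,"ty": 3.7,"tz": 0,"rx": 0,"ry": 0,"rz": 0.034}
  ]
}}

```text
clock: 18.4
eef_pos: [0.4979, 0.2872, 0.0891]
tool_rot: [-2.586, -1.783, -0.001]
force: [-0.8, 1.1, -0.3]
finger_gap: 0.355
```

```bash
python3 p.py
```

```text
18.4 local [115.6 -13.4] R 86.3 arc deg -45.4 toolyaw rel -37.6 gap 0.3548083016436994 F [-0.8  1.1 -0.3] j6 2.457293328383353
1 -0.9 3.7 | 2 -0.6 3.7 | 3 -0.7 3.7 | 4 -0.7 3.7 | 5 -0.7 3.7 | 6 -0.8 3.7 | 7 -0.8 3.7 | 8 -0.8 3.7 | 9 -0.9 3.7 | 10 -0.9 3.7 | 11 -0.9 3.7 | 12 -1.0 3.6 | 13 -1.0 3.6 | 14 -1.0 3.6 | 15 -1.1 3.6 | 16 -1.1 3.6 | 17 -1.2 3.6 | 18 -1.2 3.6 | 19 -1.2 3.6 | 20 -1.3 3.6 | rz 0.0344
```

Request:
{"api": "move_arm", "payload": {
  "rows": [
    {"tx": -0.8,"ty": 3.7,"tz": 0,"rx": 0,"ry": 0,"rz": 0.034},
    {"tx": -0.6,"ty": 3.7,"tz": 0,"rx": 0,"ry": 0,"rz": 0.034},
    {"tx": -0.7,"ty": 3.7,"tz": 0,"rx": 0,"ry": 0,"rz": 0.034},
    {"tx": -0.7,"ty": 3.7,"tz": 0,"rx": 0,"ry": 0,"rz": 0.034},
    {"tx": -0.7,"ty": 3.7,"tz": 0,"rx": 0,"ry": 0,"rz": 0.034},
    {"tx": -0.8,"ty": 3.7,"tz": 0,"rx": 0,"ry": 0,"rz": 0.034}
  ]
}}

```text
clock: 18.9
eef_pos: [0.5161, 0.274, 0.0892]
tool_rot: [-2.754, -1.51, -0.001]
force: [-2.5, 4.4, 0.4]
finger_gap: 0.348
```

Request:
{"api": "move_arm", "payload": {
  "rows": [
    {"tx": -0.8,"ty": 3.7,"tz": 0,"rx": 0,"ry": 0,"rz": 0.034},
    {"tx": -0.8,"ty": 3.7,"tz": 0,"rx": 0,"ry": 0,"rz": 0.034},
    {"tx": -0.9,"ty": 3.7,"tz": 0,"rx": 0,"ry": 0,"rz": 0.034},
    {"tx": -0.9,"ty": 3.7,"tz": 0,"rx": 0,"ry": 0,"rz": 0.034}
  ]
}}

```text
clock: 19.23
eef_pos: [0.5262, 0.2628, 0.0892]
tool_rot: [-2.85, -1.32, -0.002]
force: [-0.3, 3.5, 1.0]
finger_gap: 0.354
```

```bash
python3 p.py
```

```text
19.2333 local [ 84.  -33.4] R 86.4 arc deg -70.4 toolyaw rel -57.1 gap 0.3537044417364398 F [-0.3  3.5  1. ] j6 2.736770557847573
1 -1.4 3.6 | 2 -1.0 3.7 | 3 -1.0 3.7 | 4 -1.1 3.7 | 5 -1.1 3.6 | 6 -1.1 3.6 | 7 -1.2 3.6 | 8 -1.2 3.6 | 9 -1.2 3.6 | 10 -1.3 3.6 | rz 0.0347
```

Request:
{"api": "move_arm", "payload": {
  "rows": [
    {"tx": -1.4,"ty": 3.6,"tz": 0,"rx": 0,"ry": 0,"rz": 0.034},
    {"tx": -1,"ty": 3.7,"tz": 0,"rx": 0,"ry": 0,"rz": 0.034},
    {"tx": -1,"ty": 3.7,"tz": 0,"rx": 0,"ry": 0,"rz": 0.034},
    {"tx": -1.1,"ty": 3.7,"tz": 0,"rx": 0,"ry": 0,"rz": 0.034},
    {"tx": -1.1,"ty": 3.6,"tz": 0,"rx": 0,"ry": 0,"rz": 0.034},
    {"tx": -1.1,"ty": 3.6,"tz": 0,"rx": 0,"ry": 0,"rz": 0.034}
  ]
}}

```text
clock: 19.73
eef_pos: [0.537, 0.2425, 0.0892]
tool_rot: [-2.969, -1.023, -0.002]
force: [-0.7, 3.6, -0.4]
finger_gap: 0.351
```

Request:
{"api": "move_arm", "payload": {
  "rows": [
    {"tx": -0.6,"ty": 1.8,"tz": 0,"rx": 0,"ry": 0,"rz": 0.017},
    {"tx": -0.6,"ty": 1.8,"tz": 0,"rx": 0,"ry": 0,"rz": 0.017},
    {"tx": -0.6,"ty": 1.8,"tz": 0,"rx": 0,"ry": 0,"rz": 0.017},
    {"tx": 0,"ty": 0,"tz": 0,"rx": 0,"ry": 0,"rz": 0}
  ]
}}

```text
clock: 20.07
eef_pos: [0.5384, 0.2364, 0.0888]
tool_rot: [2.994, 0.949, 0.0]
force: [0.4, -0.9, 0.0]
finger_gap: 0.355
```

```bash
python3 p.py
```

```text
20.0667 local [ 55.2 -37.5] R 85.5 arc deg -89.9 toolyaw rel -71.6 gap 0.3546446972532588 F [ 0.4 -0.9  0. ] j6 2.941615307247377
1 -0.5 2.9 | 2 -1.0 2.7 | 3 -1.0 2.7 | rz 0.0312
```

Request:
{"api": "move_arm", "payload": {
  "rows": [
    {"tx": -0.4,"ty": 1.5,"tz": 0,"rx": 0,"ry": 0,"rz": 0.01},
    {"tx": -0.4,"ty": 1.4,"tz": 0,"rx": 0,"ry": 0,"rz": 0.01},
    {"tx": 0,"ty": 0,"tz": 0,"rx": 0,"ry": 0,"rz": 0}
  ]
}}

```text
clock: 20.32
eef_pos: [0.5393, 0.2336, 0.0887]
tool_rot: [3.004, 0.92, -0.0]
force: [0.3, 0.6, 0.9]
finger_gap: 0.353
```

Request:
{"api": "move_arm", "payload": {
  "rows": [
    {"tx": -0.4,"ty": 1.4,"tz": 0,"rx": 0,"ry": 0,"rz": 0.01},
    {"tx": -0.3,"ty": 0.9,"tz": 0,"rx": 0,"ry": 0,"rz": 0},
    {"tx": 0,"ty": 0,"tz": 0,"rx": 0,"ry": 0,"rz": 0}
  ]
}}

```text
clock: 20.57
eef_pos: [0.54, 0.2313, 0.0887]
tool_rot: [3.008, 0.906, -0.0]
force: [-0.7, -0.1, 1.5]
finger_gap: 0.35
```

```bash
python3 p.py
```

```text
20.5667 local [ 49.9 -37.5] R 85.7 arc deg -93.4 toolyaw rel -73.3 gap 0.35033272562761375 F [-0.7 -0.1  1.5] j6 2.961221298173236
1 -0.9 3.3 | rz 0.0651
```

Request:
{"api": "move_arm", "payload": {
  "rows": [
    {"tx": -0.3,"ty": 1,"tz": 0,"rx": 0,"ry": 0,"rz": 0},
    {"tx": -0.3,"ty": 0.9,"tz": 0,"rx": 0,"ry": 0,"rz": 0},
    {"tx": 0,"ty": 0,"tz": 0,"rx": 0,"ry": 0,"rz": 0}
  ]
}}

```text
clock: 20.82
eef_pos: [0.5405, 0.2294, 0.0887]
tool_rot: [3.008, 0.906, -0.0]
force: [0.8, 0.4, -0.1]
finger_gap: 0.353
```

Request:
{"api": "move_arm", "payload": {
  "rows": [
    {"tx": -0.2,"ty": 0.6,"tz": 0,"rx": 0,"ry": 0,"rz": 0},
    {"tx": -0.1,"ty": 0.4,"tz": 0,"rx": 0,"ry": 0,"rz": 0},
    {"tx": 0,"ty": 0,"tz": 0,"rx": 0,"ry": 0,"rz": 0}
  ]
}}

```text
clock: 21.07
eef_pos: [0.5408, 0.2286, 0.0887]
tool_rot: [3.008, 0.906, -0.0]
force: [0.9, 1.2, -0.1]
finger_gap: 0.354
```

Request:
{"api": "move_arm", "payload": {
  "rows": [
    {"tx": -0.2,"ty": 0.6,"tz": 0,"rx": 0,"ry": 0,"rz": 0},
    {"tx": -0.1,"ty": 0.4,"tz": 0,"rx": 0,"ry": 0,"rz": 0},
    {"tx": 0,"ty": 0,"tz": 0,"rx": 0,"ry": 0,"rz": 0}
  ]
}}

```text
clock: 21.32
eef_pos: [0.5412, 0.2275, 0.0887]
tool_rot: [3.008, 0.906, 0.0]
force: [-0.6, 1.1, 0.1]
finger_gap: 0.349
```

Request:
{"api": "move_arm", "payload": {
  "rows": [
    {"tx": -0.2,"ty": 0.5,"tz": 0,"rx": 0,"ry": 0,"rz": 0},
    {"tx": -0.1,"ty": 0.4,"tz": 0,"rx": 0,"ry": 0,"rz": 0},
    {"tx": 0,"ty": 0,"tz": 0,"rx": 0,"ry": 0,"rz": 0}
  ]
}}

```text
clock: 21.57
eef_pos: [0.5414, 0.2266, 0.0887]
tool_rot: [3.008, 0.906, -0.0]
force: [0.5, 2.5, -0.0]
finger_gap: 0.35
```

```bash
python3 look.py w7; python3 p.py
```

```text
21.5667 [0.5414 0.2266 0.0887] 33.53115302784481 [ 0.3965  0.4524 -0.0645  1.0539 -0.0001  2.9528]
21.6167 local [ 45.  -37.4] R 86.0 arc deg -96.7 toolyaw rel -73.3 gap 0.35514516929860407 F [-0.3  1.5  0.9] j6 2.952851340439062
rz infp.py:6: RuntimeWarning: divide by zero encountered in scalar divide
  end=np.radians(-90-lead);N=int(np.ceil(86*(th-end)/3.85));yy=np.radians(yaw())-CY;drz=(yy-np.radians(-77))/N;prev=p
```

View pics/w7.png

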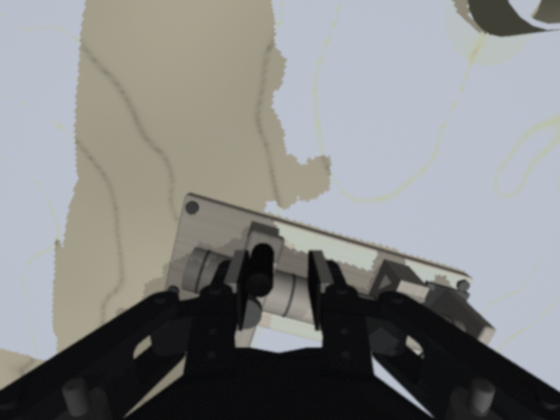

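The peg (260,270) sits right by the pushing left jaw (240,280), and the strap lies across the roller, nearly closed. I'll keep pushing gently until the hard stop is felt.

Request:
{"api": "move_arm", "payload": {
  "rows": [
    {"tx": -0.1,"ty": 0.5,"tz": 0,"rx": 0,"ry": 0,"rz": 0},
    {"tx": -0.1,"ty": 0.4,"tz": 0,"rx": 0,"ry": 0,"rz": 0},
    {"tx": 0,"ty": 0,"tz": 0,"rx": 0,"ry": 0,"rz": 0}
  ]
}}

```text
clock: 21.87
eef_pos: [0.5415, 0.2264, 0.0887]
tool_rot: [-3.007, -0.907, 0.0]
force: [-2.1, 7.0, -0.7]
finger_gap: 0.352
```

Request:
{"api": "move_arm", "payload": {
  "rows": [
    {"tx": -0.1,"ty": 0.5,"tz": 0,"rx": 0,"ry": 0,"rz": 0},
    {"tx": -0.1,"ty": 0.4,"tz": 0,"rx": 0,"ry": 0,"rz": 0},
    {"tx": 0,"ty": 0,"tz": 0,"rx": 0,"ry": 0,"rz": 0}
  ]
}}

```text
clock: 22.12
eef_pos: [0.5416, 0.2263, 0.0887]
tool_rot: [-3.005, -0.907, 0.0]
force: [-3.0, 12.6, -0.9]
finger_gap: 0.347
```

Hard stop felt: 13 N with no further motion. Backing off, lifting clear and checking.

Request:
{"api": "move_arm", "payload": {
  "rows": [
    {"tx": 0.2,"ty": -1.5,"tz": 0,"rx": 0,"ry": 0,"rz": 0},
    {"tx": 1,"ty": -3,"tz": 0,"rx": 0,"ry": 0,"rz": 0},
    {"tx": 1,"ty": -4,"tz": 0,"rx": 0,"ry": 0,"rz": 0},
    {"tx": 0,"ty": 0,"tz": -5,"rx": 0,"ry": 0,"rz": 0},
    {"tx": 0,"ty": 0,"tz": -15,"rx": 0,"ry": 0,"rz": 0},
    {"tx": 0,"ty": 0,"tz": -30,"rx": 0,"ry": 0,"rz": 0},
    {"tx": 0,"ty": 0,"tz": -30,"rx": 0,"ry": 0,"rz": 0},
    {"tx": 0,"ty": 0,"tz": -35,"rx": 0,"ry": 0,"rz": 0}
  ]
}}

```text
clock: 22.78
eef_pos: [0.5384, 0.2329, 0.2046]
tool_rot: [3.008, 0.906, -0.002]
force: [0.5, -0.2, -0.3]
finger_gap: 0.355
```

Request:
{"api": "move_arm", "payload": {
  "rows": [
    {"tx": 20,"ty": 0,"tz": -30,"rx": 0,"ry": 0,"rz": 0},
    {"tx": 25,"ty": 0,"tz": -20,"rx": 0,"ry": 0,"rz": 0},
    {"tx": 15,"ty": 0,"tz": 0,"rx": 0,"ry": 0,"rz": 0},
    {"tx": 0,"ty": 0,"tz": 0,"rx": 0,"ry": 0,"rz": 0}
  ],
  "gripper": 60
}}

```text
clock: 23.12
eef_pos: [0.5902, 0.267, 0.2535]
tool_rot: [-3.008, -0.907, -0.003]
force: [-0.0, 0.6, -2.0]
finger_gap: 0.765
```

```bash
python3 e.py w8; python3 - <<'E'
from h import *
im,d=camera("top"); save("top3",im)
for t in("jar","ramekin","spatula"):
    q=finder.landmark_of("top",t)[:1]; print(t,q and at_z("top",q[0]["at"],0))
print(sense()["force"])
E
```

```text
23.1167 [0.5902 0.267  0.2535] 33.55337640722005 [ 0.425   0.5437  0.5007  1.5258 -0.0002  2.9809]
roller top 697 [-41.2  18.9  96.3] [-4.9 -0.4  4.8] [59.9 61.7 63.7]
roller all 1767 [-42.3  18.8  96.3] [-12.7  -2.8  12.1] [54.3 60.4 63.3]
stop 36 [-111.1 -106.  -101.7] [-23.5 -21.4 -18.5] [64.3 66.7 68.7]
peg 128 [48.8 54.8 60.7] [-43.7 -38.4 -32.4] [109.4 113.9 115.5]
mid 501 [44.5 55.  66.3] [-8.9 39.7 58.9] [80.4 82.2 83.7]
{'at': [275.0, 251.2], 'p': 0.88} [ 56.8286 -39.0707]
jar [0.74895029 0.03560943 0.        ]
ramekin [0.76808827 0.18112723 0.        ]
spatula [ 0.74420671 -0.19902423  0.        ]
[-0.49662734  0.28996258 -0.39453381]
```

View pics/w8.png

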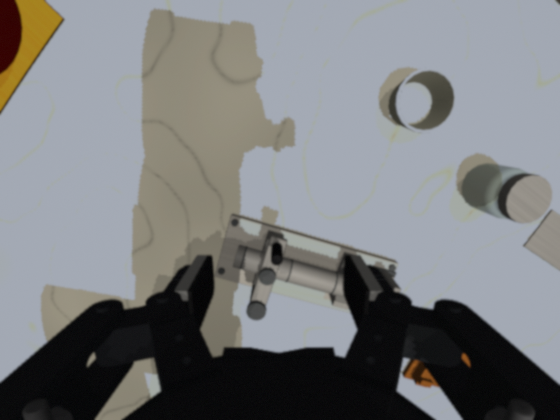

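```bash
python3 -c "
from h import *
print(ctrl.sign_off(), sense()['clock'])"
```

```text
the job is handed in; nothing more can be done
the job is handed in; nothing more can be done
```

I laid the steel roller in the V-cradle and slid it up to the stop plate. Then I swung the strap fully closed, let go and handed the job in with the gripper clear, about 23 s in of the 59 s allowed.

- **Roller seating:** It was lowered until both V faces carried it, with the tool at 31.0 mm against about 30.7 mm expected. From above, its top measured about 62–63 mm, against 63 mm for a seated roller.
- **Stop plate:** The roller stopped dead against the plate with about 9 N of push, its centre about 2.6 mm from the seat. I could not see the pin itself. That it is flush rests on the felt contact and on depth showing no gap between roller and plate.
- **Strap:** The final push of about 13 N moved it no further, so it is on its hard stop. The peg measured at (54.8, -38.4) mm in the cradle's frame, against (55, -38) when fully closed.
- **After closing the strap:** The roller's free end read 96.3 mm, against 96.0 mm before, so it stayed put.
- **Jar, ramekin and spatula:** They were never touched. Their detected positions differ from the first look by up to about 14 mm. I take that as detector scatter, but I did not check it further.

My first move commands were refused because every row needs all six numbers; nothing moved as a result.

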